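# Load a flanged sensor into the slotted test nest and lock it

### The job

Pick up the flanged pressure sensor and slide it upright into the slot of the test nest, flange underneath the slotted plate, until its barrel bears on the tip of the stop screw; press it there with about 10 N for half a second, never with more than 14 N. Then slide the keeper bar fully across the slot behind the barrel and let go. Set the sensor down and slide it gently, never banging or forcing it, and leave the other things where they are.

Things in the scene. Friction and masses are not known exactly. Their poses are not given: they have to be found in the camera images.
- sensor: The flanged sensor, plain steel, upright on the bench, 96 mm tall: a disc flange 42 mm diameter, 5 mm thick at the bottom, a straight round barrel 22 mm diameter up to 82 mm, then a black connector 16 mm diameter, 14 mm tall. 0.16 to 0.3 kg. Origin: centre of its underside, z up along the barrel. The flangeless barrel and the thick stub near it are not it.
- nest: Test nest fixed to the bench: grey base block, x -137 to +52 mm, y -84 to +56 mm, its flat top 45 mm above this origin and 25 to 45 mm above the bench (differs each time). Origin below the home point, x into the slot, y left, z up. A steel plate 6 mm thick covers x -62 to +52, its underside 7.5 mm above the base top; x -137 to -62 is open, bare base top on which to set the sensor down.
- nest_home (a point): Point on the base top where the centre of the sensor's underside is when its barrel touches a stop screw that is backed right out; axes as the nest. The slot in the plate is 25 mm wide along x from -46 to +22 mm from here; the flange has room under the plate from y -36 to +36 and to x +26.
- stop_block: Aluminium block on the plate behind the slot (top 56 mm above the base top) with a horizontal stop screw, 10 mm diameter, pointing down the slot (-x) at the barrel, 48 mm above the base top. Its hard rubber tip (gives 1 mm per 25 N) is 11 mm (backed out) to -1 mm in x from nest_home, different each time, not measured: feel for it. Origin on the plate's upper face above nest_home.
- nest_mouth (a point): Point on the base top below the slot's mouth at the plate's front edge, 62 mm in -x from nest_home. The mouth is flared: 48 mm wide here, narrowing evenly to 25 mm over 16 mm.
- keeper (a joint): Travel of the keeper, a steel bar 12 mm wide, 8 mm thick on the plate (top 22.5 mm above the base top, between two low guide rails), sliding along the nest's +y across the slot on the open side of the barrel, 1.5 to 13.5 mm clear of a barrel that is on the stop screw. 0 = fully open (starts at 0 to 4 mm), 0.036 = closed at its end stop. About 2 N of friction; stays where left.
- keeper_pin (a point): Top of the keeper's upright black pin, 12 mm diameter, 32 mm tall above the bar (its top 54.5 mm above the base top), by which the bar is pushed or pinched. Fully open it is 30.5 mm in -x and 60 mm in -y of nest_home; closed, 24 mm in -y.
- plain_sensor: bystander: plain steel barrel without flange, 25 mm diameter, 96 mm tall, standing upright; origin at its underside's centre; leave alone.
- stub: bystander: thick steel stub 62 mm tall with a 54 mm flange; origin at its underside's centre; leave alone.
- gauge: bystander: round steel digital gauge lying on its back, 64 mm diameter, 34 mm high, with a stem; origin at its underside's centre; leave alone.
- wrench: bystander: a wrench lying flat; origin at its underside's centre; leave alone.
- canister: bystander: an aluminium canister 56 mm diameter, 140 mm tall; origin at its underside's centre; leave alone.
- reducer: bystander: a small brass fitting 34 mm diameter, 45 mm tall; origin at its underside's centre; leave alone.
- collar: bystander: a dark steel ring 48 mm diameter, 14 mm tall; origin at its underside's centre; leave alone.
Not all that is in view belongs to the job. What is shaped like the sensor but pink is not meant.

How it is judged:
On the way:
1. the sensor, in the slot with its flange under the plate, is pressed on the stop screw with at least 6 N while the keeper is still open (x of sensor in the frame of nest_home between -0.0135 and 0.003 m and y of sensor in the frame of nest_home between -0.003 and 0.003 m and z of sensor in the frame of nest_home between -0.002 and 0.003 m and angle between the z axis of sensor and the z axis of nest, either way round below 0.06 rad and value of joint keeper below 0.012 m and contact force between sensor and stop_block above 6 N), for 0.3 s.
At the end, for the whole second after the job is handed in: Sensor at rest, upright in the nest (0.06 rad), between the keeper and the stop screw (-13.5 to +3 mm from nest_home along the slot, within 3 mm sideways), standing on the base (-2 to +3 mm) with its flange under the plate; keeper pushed at least 33 of its 36 mm (x of sensor in the frame of nest_home between -0.0135 and 0.003 m and y of sensor in the frame of nest_home between -0.003 and 0.003 m and z of sensor in the frame of nest_home between -0.002 and 0.003 m and angle between the z axis of sensor and the z axis of nest, either way round below 0.06 rad and value of joint keeper above 0.033 m and linear speed of sensor below 0.01 m/s); the robot touches nothing.
It fails at once if the sensor is pressed on the stop screw with more than 14 N (contact force between sensor and stop_block above 14 N).
It fails at once if the sensor is banged or forced on the nest with more than 80 N (contact force between sensor and nest above 80 N).
It fails at once if the sensor is tipped more than 0.4 rad (angle between sensor's own z axis and vertical above 0.4 rad).
It fails at once if another thing on the bench is moved more than 20 mm (distance of any of plain_sensor, stub, gauge, wrench, canister, reducer, collar from where it was at the start of the episode above 0.02 m).
It also fails if it takes over 72 s, if anything falls off the work surface, if the arm or the gripper's body presses on something with over 40 N, if the wrist force passes 120 N, or if a joint passes its speed limit or range.

### The arm

A 7-joint arm with a two-finger parallel gripper is mounted at the origin on the work surface. World frame = base frame: x ahead of the robot, y to its left, z up, the work surface at z = 0. Lengths are in m, angles in rad, forces in N, time in s.
With the tool pointing down it reaches from about 0.4 to 0.85 m from the base axis. Payload 10.4 kg.
Tool frame: the origin (TCP) lies between the finger pads; the fingertips stand tcp_to_tips ahead of it and the grasp point (between the pads) lies 8 mm behind it (tcp_to_tips is the distance from the TCP to the fingertips, in m); z points along the fingers, y is the line along which they close (so a half turn about z gives the same grasp; the last joint's range is limited). The gripper opens to 85 mm and grips with 20 to 120 N. Pads are 22 mm wide; open, the fingers measure 114 mm over their backs; the gripper's body (76 mm by 85 mm) begins 54 mm behind the grasp point. The pads swing forward as they close: fully open they stand 13 mm farther back than shut.
Start: joints at [-1.238, 0.332, -0.065, 1.46, 0.022, 1.35, -0.088], TCP at [0.218, 0.586, 0.242] pointing down, gripper open.
Joint ranges: [-2.6, 2.6], [-0.5, 2.12], [-1.47, 1.34], [0.16, 2.42], [-1.27, 4.41], [0.06, 2.06], [-2.6, 2.6]. Speed limits (rad/s): [2.22, 2.22, 2.79, 2.79, 3.14, 3.14, 3.14].

### API

Orientations are given as a unit quaternion [x, y, z, w].
In Python, from workcell import * gives the robot as it stands.
- The arm moves only by the tool apply_moves, never from a script. Its argument "rows" is a list of rows, each an object of numbers: "x", "y", "z": the shift along the tool's x, y, z in mm; "ax", "ay", "az": the turn, a rotation vector about the tool's x, y, z in degrees; "gripper": the closure, from 0 (fully open) to 1 (shut). A call has 1 to 5 rows; each row shifts and turns the commanded pose from where the row before left it, along the tool's axes as they then stand; what a row does not reach is not made up. A row lasts 1/12 s, in which the tool goes at most 41.7 mm and 7.16 degrees, less where a joint would pass 70% of its speed; a pose out of reach is approached as far as the arm can. A call with a gripper value outside its range is refused whole. The fingers move at their own pace and stop on an object; "newtons" is the grip in N (left out, the last holds). Time passes only in rows, so rows that do not move let the fingers close. It gives the time, the measured TCP pose, the force, the opening and the grip force at its end, in the units of the state.
- get_obs(): the state, without advancing time (a new reading comes with each control period).
- camera(name): name is "side" or "top"; returns a dict with "color" (420x560x3 uint8, red, green, blue), "fov_y" (degrees; the focal length in pixels is half the picture's height over the tangent of half this angle, whatever the lens; pixels are square), "cx", "cy" (the principal point, pixels), "rvec" (rotation vector, rad) and "tvec" (3), from world to camera coordinates, as OpenCV has them. Camera axes: x right, y down, z forward; pixel columns grow to the right and rows downward; lengths in m; the calibration is good to about 2 mm. A picture is of the moment at which its call begins. There is no depth.
- hand_in(): hands the job in; it is judged then, once.
The state is a dict: "clock": time; "joint_pos": joint angles; "joint_velocities": joint speeds; "tau": joint torques, N m; "position": TCP position; "ee_rot": TCP orientation; "ft_force": force on the tool from outside, world axes, zero at the start; "torque": the same for the moment, N m; "grip_width": opening from 0.0 (shut) to 1.0 (fully open); "grasp_force": force on a finger pad.
Only numpy, scipy, OpenCV 4.12 (cv2) and the standard library are available. Lean on these libraries where they do the work, as an engineer would, in place of code of your own. Each camera call takes 0.05 s, during which the arm holds its last target. There are 200 camera calls.

## Working session

There is one attempt and no reset: what is moved stays moved. The work goes in short steps, Python scripts to look and compute and a tool call to move; the robot and the scene stay as the last step left them, time stands still between calls to the robot, and variables do not carry over. Pictures are saved under pics/ and viewed, at most 10 in all, crops included, and the job is handed in when it is done.

Besides the shell and the picture viewer there is one more tool, called after "Request:" as a command line: name --argument value ..., lists and objects as JSON in quotes. apply_moves: Moves the arm, as the interface text tells. Its arguments: {"type":"object","properties":{"rows":{"type":"array","items":{"type":"object","properties":{"x":{"type":"number"},"y":{"type":"number"},"z":{"type":"number"},"ax":{"type":"number"},"ay":{"type":"number"},"az":{"type":"number"},"gripper":{"type":"number"}}}},"newtons":{"type":"number"}},"required":["rows"]}

```bash
mkdir -p pics; ls; python3 - <<'E'
from workcell import *
import cv2,numpy as np
o=get_obs(); print({k:np.round(v,3) for k,v in o.items()})
for n in("side","top"):
    c=camera(n); cv2.imwrite(f"pics/{n}0.png",c["color"][:,:,::-1])
    print(n,c["fov_y"],c["cx"],c["cy"],c["rvec"],c["tvec"])
E
```

```text
pics
{'clock': np.float64(0.0), 'joint_pos': array([-1.238,  0.333, -0.065,  1.461,  0.022,  1.35 , -0.088]), 'joint_velocities': array([-0.001,  0.001,  0.001, -0.001, -0.   ,  0.001, -0.002]), 'tau': array([-0.0000e+00, -6.2544e+01,  4.9000e-02, -3.9162e+01,  1.6000e-02,
        1.0000e-02, -0.0000e+00]), 'position': array([0.218, 0.585, 0.241]), 'ee_rot': array([ 0.177,  0.984, -0.001, -0.   ]), 'ft_force': array([ 0.538,  0.188, -0.435]), 'torque': array([0.011, 0.034, 0.05 ]), 'grasp_force': np.float64(0.0), 'grip_width': np.float64(1.0)}
side 47.56866632618533 283.0146652501509 207.39826359674632 [ 2.34575835 -0.17241448  0.07164853] [-0.57474955  0.13264293  1.22509208]
top 49.35358349917898 288.1883234311393 209.39917964044113 [ 2.17888035 -2.16432212  0.1457913 ] [2.50968569e-04 5.77486141e-01 1.17293003e+00]
```

View pics/side0.png

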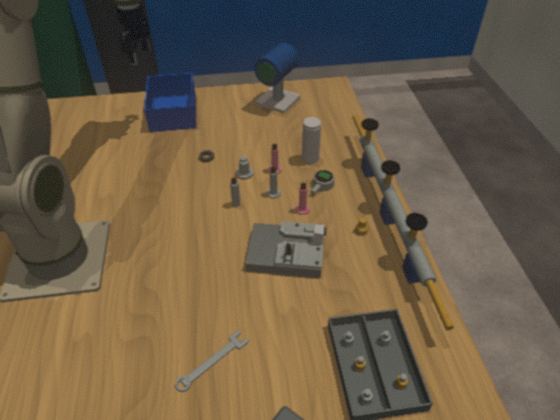

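View pics/top0.png

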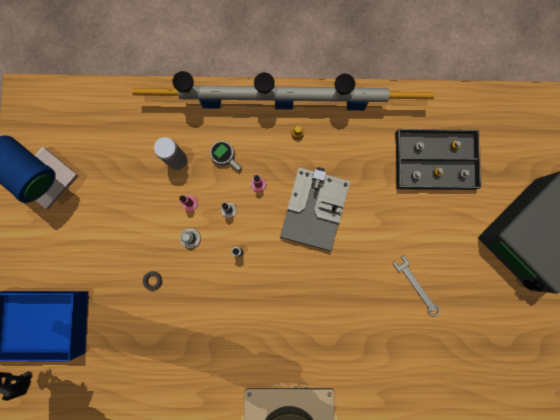

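The sensor candidates in the top view are:
- (228,210): steel with a small flange and black connector.
- (237,252): flangeless barrel.
- (190,238): thick stub.
- (188,203) and (258,184): pink.

(228,210) fits the description, and I'll confirm it in an enlarged crop.

```bash
python3 - <<'E'
import cv2
t=cv2.imread("pics/top0.png")[150:260,205:355]; s=cv2.imread("pics/side0.png")[165:285,220:340]
cv2.imwrite("pics/topc.png",cv2.resize(t,None,fx=5.333,fy=5.333,interpolation=cv2.INTER_CUBIC)[:600,:800])
cv2.imwrite("pics/sidec.png",cv2.resize(s,None,fx=5,fy=5,interpolation=cv2.INTER_CUBIC))
E
```

```text
(no output)
```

View pics/topc.png

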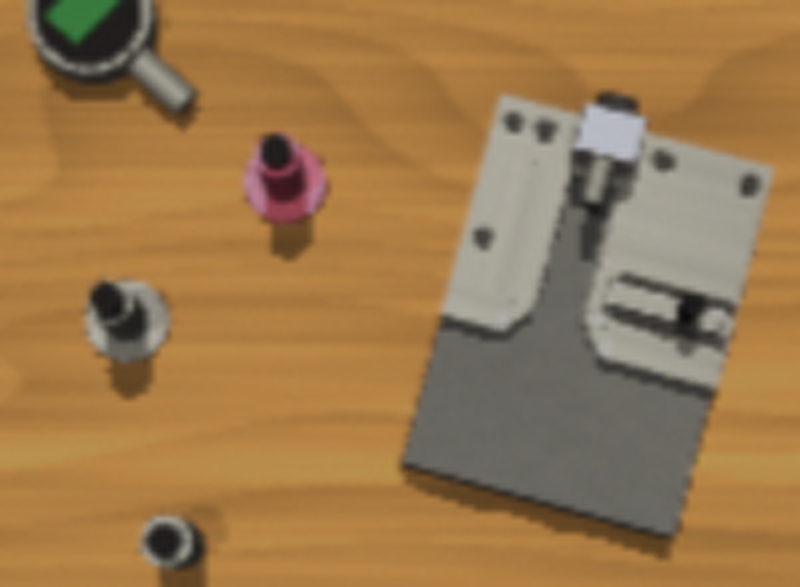

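View pics/sidec.png

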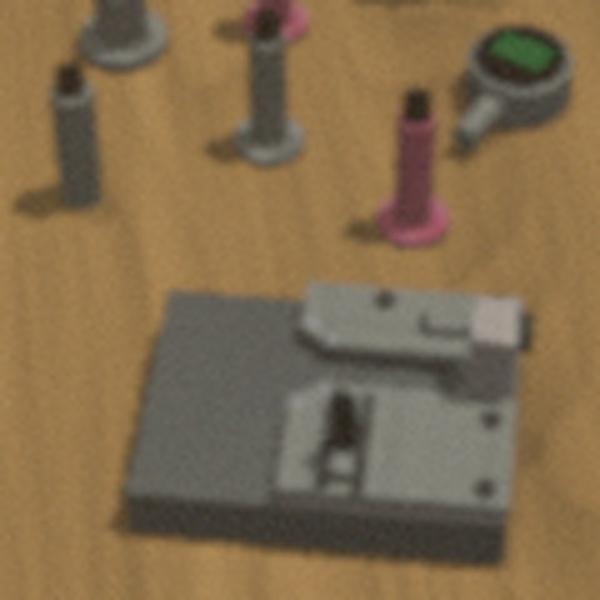

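The crops confirm it. The steel sensor has its flange at top-view (229,210) and its connector tip at (225,206); in the side view the flange is at (273.6,193). The nest is at top (318,210), and the keeper pin at about (334,207). Next I fit the poses.

```bash
cat > h.py <<'E'
import cv2,numpy as np
from workcell import *
from scipy.optimize import least_squares
C={"side":(47.56866632618533,283.01466525,207.3982636,[2.34575835,-0.17241448,0.07164853],[-0.57474955,0.13264293,1.22509208]),
"top":(49.35358349917898,288.18832343,209.39917964,[2.17888035,-2.16432212,0.1457913],[2.50968569e-04,5.77486141e-01,1.17293003])}
def proj(n,P):
    f,cx,cy,r,t=C[n]; F=210/np.tan(np.radians(f/2))
    return cv2.projectPoints(np.asarray(P,float).reshape(-1,1,3),np.array(r),np.array(t),np.array([[F,0,cx],[0,F,cy],[0,0,1]]),None)[0][:,0]
E
python3 - <<'E'
from h import *
T=lambda p:np.array([205,150])+np.array(p)/5.333
S=lambda p:np.array([220,165])+np.array(p)/5
# sensor
f=lambda q:np.r_[proj("top",[[q[0],q[1],.096],[q[0],q[1],.005]])-[T((105,298)),T((127,320))],proj("side",[[q[0],q[1],.096],[q[0],q[1],.005]])-[S((266,20)),S((268,141))]].ravel()
r=least_squares(f,[.5,.1]);print("sensor",r.x,np.round(r.fun,1))
b,p=45,58.5
tp=[((-137,56,b),(403,465)),((-137,-84,b),(672,535)),((52,56,p),(500,95)),((52,-84,p),(773,168)),((-62,56,p),(443,317)),((-62,-84,p),(713,390))]
sp=[((-137,56,b),(170,293)),((-137,-84,b),(127,497)),((52,56,p),(522,298)),((52,-84,p),(515,503)),((-62,56,p),(308,285)),((-62,-84,p),(275,495))]
def W(q,P):
    c,s=np.cos(q[2]),np.sin(q[2]);P=np.array(P,float)/1000
    return P@np.array([[c,-s,0],[s,c,0],[0,0,1]]).T+[q[0],q[1],q[3]-.045]
g=lambda q:np.r_[proj("top",W(q,[a for a,_ in tp]))-[T(c) for _,c in tp],proj("side",W(q,[a for a,_ in sp]))-[S(c) for _,c in sp]].ravel()
r=least_squares(g,[.6,-.05,0,.035],loss="soft_l1");print("nest x y yaw H",r.x,"deg",np.degrees(r.x[2]));print(np.round(r.fun if 0 else g(r.x),1).reshape(-1,2).tolist())
q=r.x
pin=lambda k:W(q,[(-30.5,-60+k,99.5)])
for k in(0,4):print(k,(proj("top",pin(k))-[205,150])*5.333,(proj("side",pin(k))-[220,165])*5)
print("mouth",W(q,[(-62,0,45)]),"open",W(q,[(-100,0,45)]))
o=get_obs();from scipy.spatial.transform import Rotation as R
print(R.from_quat(o["ee_rot"]).as_matrix().round(3).tolist())
import workcell;print([n for n in dir(workcell) if n[0]!='_'])
try:
  print(tcp_to_tips)
except Exception as e:print(e)
E
```

```text
sensor [0.57748866 0.16288192] [ 0.4  0.1  0.2  0.1  0.1 -0.4  0.1 -0.7]
nest x y yaw H [ 0.62357184 -0.06356122 -0.24963509  0.02964144] deg -14.303037263489804
[[-0.3, -0.2], [0.8, 0.2], [-0.3, -0.2], [-0.3, -0.5], [-0.5, -0.4], [0.7, -0.6], [-0.6, -0.3], [-0.3, -0.0], [0.1, 0.6], [-0.9, 1.6], [-0.3, -0.1], [0.3, -0.6]]
0 [[694.80624583 302.84249895]] [[346.04054741 404.66524146]]
4 [[686.65092894 300.71243026]] [[346.81731584 398.38532031]]
mouth [[ 0.56349368 -0.0482441   0.02964144]] open [[ 0.52667158 -0.03885619  0.02964144]]
[[-0.937, 0.348, -0.0], [0.348, 0.937, -0.001], [-0.0, -0.001, -1.0]]
['MotionError', 'camera', 'get_obs', 'hand_in', 'tcp_to_tips']
0.011
```

Request:
apply_moves --rows '[{"az": -6.1},{"x": -30,"y": -21},{"x": -30,"y": -21},{"x": -30,"y": -21},{"x": -30,"y": -21}]' --newtons 40

```text
invalid input at $.rows[0]: expected keys x, y, z, ax, ay, az, gripper
```

Request:
apply_moves --rows '[{"x": -30,"y": -21},{"x": -30,"y": -21},{"x": -30,"y": -21},{"x": -30,"y": -21},{"x": -30,"y": -21}]'

```text
invalid input at $.rows[0]: expected keys x, y, z, ax, ay, az, gripper
```

Request:
apply_moves --rows '[{"x": -30,"y": -21},{"x": -30,"y": -21},{"x": -30,"y": -21},{"x": -30,"y": -21},{"x": 0}]'

```text
invalid input at $.rows[0]: expected keys x, y, z, ax, ay, az, gripper
```

```bash
cat >> h.py <<'E'
from scipy.spatial.transform import Rotation as R
NX=np.array([.6236,-.0636]);YAW=-.2496;H=.0296
def to(x,y,z):
    o=get_obs();M=R.from_quat(o["ee_rot"]).as_matrix()
    print("tool mm",(M.T@(np.array([x,y,z])-o["position"])*1000).round(1),"yawerr tool az deg",np.degrees(R.from_matrix(M.T@R.from_euler("z",YAW).as_matrix()@np.diag([-1,1,-1])).as_rotvec()).round(2),"pos",o["position"].round(4),"F",o["ft_force"].round(2),"w",o["grip_width"].round(3),"g",o["grasp_force"].round(1),"t",o["clock"])
E
python3 -c "
from h import *
to(.5775,.163,.05);to(.5775,.163,.13)"
```

```text
Traceback (most recent call last):
  File "h.py", line 13, in to
    print("tool mm",(M.T@(np.array([x,y,z])-o["position"])*1000).round(1),"yawerr tool az deg",np.degrees(R.from_matrix(M.T@R.from_euler("z",YAW).as_matrix()@np.diag([-1,1,-1])).as_rotvec()).round(2),"pos",o["position"].round(4),"F",o["ft_force"].round(2),"w",o["grip_width"].round(3),"g",o["grasp_force"].round(1),"t",o["clock"])
                                                                                                                                                                                                                                                                    ^^^^^^^^^^^^^^^^^^^^^
AttributeError: 'float' object has no attribute 'round'
```

All keys are needed in each row.

Request:
apply_moves --rows '[{"x": 0,"y": 0,"z": 0,"ax": 0,"ay": 0,"az": -6.1,"gripper": 0},{"x": -30,"y": -21,"z": 0,"ax": 0,"ay": 0,"az": 0,"gripper": 0},{"x": -30,"y": -21,"z": 0,"ax": 0,"ay": 0,"az": 0,"gripper": 0},{"x": -30,"y": -21,"z": 0,"ax": 0,"ay": 0,"az": 0,"gripper": 0},{"x": -30,"y": -21,"z": 0,"ax": 0,"ay": 0,"az": 0,"gripper": 0}]' --newtons 40

```text
clock: 0.52
position: [0.314, 0.4733, 0.2419]
ee_rot: [0.124, 0.992, -0.0, -0.0]
ft_force: [0.0, 1.2, 1.3]
grip_width: 0.996
grasp_force: 0.0
```

Request:
apply_moves --rows '[{"x": -30,"y": -21,"z": 0,"ax": 0,"ay": 0,"az": 0,"gripper": 0},{"x": -30,"y": -21,"z": 0,"ax": 0,"ay": 0,"az": 0,"gripper": 0},{"x": -30,"y": -21,"z": 0,"ax": 0,"ay": 0,"az": 0,"gripper": 0},{"x": -30,"y": -21,"z": 0,"ax": 0,"ay": 0,"az": 0,"gripper": 0},{"x": -30,"y": -21,"z": 0,"ax": 0,"ay": 0,"az": 0,"gripper": 0}]'

```text
clock: 0.93
position: [0.4335, 0.3344, 0.2421]
ee_rot: [0.124, 0.992, -0.0, -0.0]
ft_force: [0.7, 1.3, -0.1]
grip_width: 1.001
grasp_force: 0.0
```

Request:
apply_moves --rows '[{"x": -30,"y": -21,"z": 0,"ax": 0,"ay": 0,"az": 0,"gripper": 0},{"x": -30,"y": -21,"z": 0,"ax": 0,"ay": 0,"az": 0,"gripper": 0},{"x": -30,"y": -21,"z": 0,"ax": 0,"ay": 0,"az": 0,"gripper": 0},{"x": -30,"y": -21,"z": 0,"ax": 0,"ay": 0,"az": 0,"gripper": 0},{"x": 0,"y": 0,"z": 0,"ax": 0,"ay": 0,"az": 0,"gripper": 0}]'

```text
clock: 1.35
position: [0.5324, 0.2173, 0.242]
ee_rot: [0.129, 0.992, -0.002, 0.001]
ft_force: [-0.1, -1.7, -0.2]
grip_width: 1.004
grasp_force: 0.0
```

```bash
sed -i 's/o\["\([a-z_]*\)"\]\.round(\([0-9]\))/np.round(o["\1"],\2)/g' h.py
python3 -c "
from h import *
to(.5775,.163,.05);to(.5775,.163,.13)"
```

```text
tool mm [-57.  -40.3 192.3] yawerr tool az deg [-0.16  0.13 -0.55] pos [0.5324 0.2173 0.242 ] F [-0.09 -1.69 -0.19] w 1.004 g 0.0 t 1.35
tool mm [-57.2 -40.6 112.3] yawerr tool az deg [-0.16  0.13 -0.55] pos [0.5324 0.2173 0.242 ] F [-0.09 -1.69 -0.19] w 1.004 g 0.0 t 1.35
```

Request:
apply_moves --rows '[{"x": -28,"y": -20,"z": 0,"ax": 0,"ay": 0,"az": -0.5,"gripper": 0},{"x": -29,"y": -20,"z": 10,"ax": 0,"ay": 0,"az": 0,"gripper": 0},{"x": 0,"y": 0,"z": 35,"ax": 0,"ay": 0,"az": 0,"gripper": 0},{"x": 0,"y": 0,"z": 35,"ax": 0,"ay": 0,"az": 0,"gripper": 0},{"x": 0,"y": 0,"z": 25,"ax": 0,"ay": 0,"az": 0,"gripper": 0}]'

```text
clock: 1.77
position: [0.5729, 0.1716, 0.1342]
ee_rot: [0.121, 0.993, -0.001, -0.001]
ft_force: [-0.7, 1.0, -0.6]
grip_width: 1.0
grasp_force: 0.0
```

Request:
apply_moves --rows '[{"x": 0,"y": 0,"z": 0,"ax": 0,"ay": 0,"az": 0,"gripper": 0},{"x": 0,"y": 0,"z": 0,"ax": 0,"ay": 0,"az": 0,"gripper": 0}]'

```text
clock: 1.93
position: [0.5731, 0.1724, 0.1366]
ee_rot: [0.12, 0.993, -0.001, -0.001]
ft_force: [0.4, -0.3, 1.2]
grip_width: 1.001
grasp_force: 0.0
```

```bash
python3 - <<'E'
from h import *
to(.5775,.163,.05)
c=camera("side");t=camera("top")
a=cv2.resize(c["color"][130:230,230:330,::-1],None,fx=4,fy=4,interpolation=cv2.INTER_CUBIC)
b=cv2.resize(t["color"][150:250,180:280,::-1],None,fx=4,fy=4,interpolation=cv2.INTER_CUBIC)
cv2.imwrite("pics/a1.png",np.hstack([a,b]))
E
```

```text
tool mm [-6.7 -7.9 86.6] yawerr tool az deg [-0.1  -0.12  0.52] pos [0.5731 0.1724 0.1366] F [ 0.39 -0.34  1.21] w 1.001 g 0.0 t 1.9333
```

View pics/a1.png

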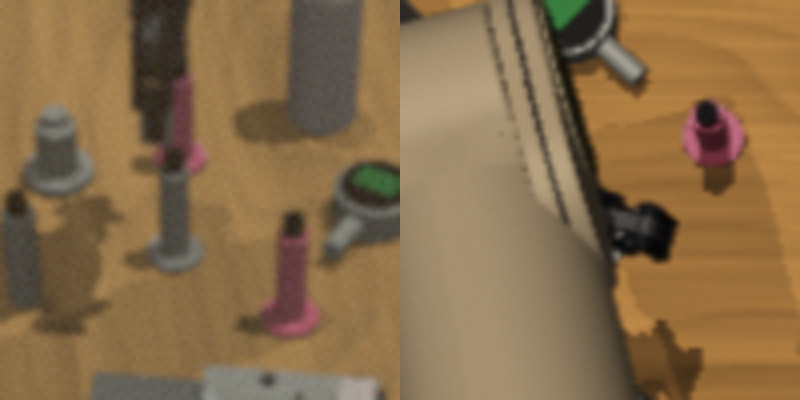

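The side crop shows the fingers in line above the steel sensor (175,210) with clear space round it. I correct sideways, then descend.

Request:
apply_moves --rows '[{"x": -6.5,"y": -8,"z": 0,"ax": 0,"ay": 0,"az": 0,"gripper": 0},{"x": 0,"y": 0,"z": 30,"ax": 0,"ay": 0,"az": 0,"gripper": 0},{"x": 0,"y": 0,"z": 30,"ax": 0,"ay": 0,"az": 0,"gripper": 0},{"x": 0,"y": 0,"z": 26,"ax": 0,"ay": 0,"az": 0,"gripper": 0},{"x": 0,"y": 0,"z": 0,"ax": 0,"ay": 0,"az": 0,"gripper": 0}]'

```text
clock: 2.45
position: [0.5764, 0.1618, 0.0479]
ee_rot: [0.12, 0.993, -0.001, -0.002]
ft_force: [-0.9, -0.5, -0.7]
grip_width: 0.999
grasp_force: 0.0
```

```bash
python3 -c "
from h import *
to(.5775,.163,.05)"
```

```text
tool mm [-0.8  1.4 -2.1] yawerr tool az deg [-0.19 -0.24  0.51] pos [0.5764 0.1618 0.0479] F [-0.94 -0.47 -0.68] w 0.999 g 0.0 t 2.45
```

Request:
apply_moves --rows '[{"x": -1,"y": 1,"z": -2,"ax": 0,"ay": 0,"az": 0.5,"gripper": 0.4},{"x": 0,"y": 0,"z": 0,"ax": 0,"ay": 0,"az": 0,"gripper": 0.6},{"x": 0,"y": 0,"z": 0,"ax": 0,"ay": 0,"az": 0,"gripper": 0.7},{"x": 0,"y": 0,"z": 0,"ax": 0,"ay": 0,"az": 0,"gripper": 0.8},{"x": 0,"y": 0,"z": 0,"ax": 0,"ay": 0,"az": 0,"gripper": 1}]' --newtons 40

```text
clock: 2.87
position: [0.5802, 0.1642, 0.0547]
ee_rot: [0.124, 0.992, 0.001, 0.001]
ft_force: [-0.7, -0.8, -0.5]
grip_width: 0.299
grasp_force: 0.0
```

Request:
apply_moves --rows '[{"x": 0,"y": 0,"z": 0,"ax": 0,"ay": 0,"az": 0,"gripper": 1},{"x": 0,"y": 0,"z": 0,"ax": 0,"ay": 0,"az": 0,"gripper": 1},{"x": 0,"y": 0,"z": 0,"ax": 0,"ay": 0,"az": 0,"gripper": 1},{"x": 0,"y": 0,"z": 0,"ax": 0,"ay": 0,"az": 0,"gripper": 1},{"x": 0,"y": 0,"z": 0,"ax": 0,"ay": 0,"az": 0,"gripper": 1}]'

```text
clock: 3.28
position: [0.5802, 0.1642, 0.0545]
ee_rot: [0.124, 0.992, 0.0, 0.001]
ft_force: [-1.0, 0.2, 6.7]
grip_width: 0.245
grasp_force: 39.8
```

```bash
python3 -c "
from h import *
to(.5775,.163,.05)"
```

```text
tool mm [ 2.4 -1.8  4.5] yawerr tool az deg [0.07 0.08 0.02] pos [0.5802 0.1642 0.0545] F [-0.97  0.21  6.75] w 0.245 g 39.8 t 3.2833
```

Request:
apply_moves --rows '[{"x": 0,"y": 0,"z": -5,"ax": 0,"ay": 0,"az": 0,"gripper": 1},{"x": 0,"y": 0,"z": -15,"ax": 0,"ay": 0,"az": 0,"gripper": 1},{"x": 0,"y": 0,"z": -25,"ax": 0,"ay": 0,"az": 0,"gripper": 1},{"x": 0,"y": 0,"z": -25,"ax": 0,"ay": 0,"az": 0,"gripper": 1},{"x": 0,"y": 0,"z": -10,"ax": 0,"ay": 0,"az": 0,"gripper": 1}]'

```text
clock: 3.7
position: [0.5807, 0.1641, 0.1367]
ee_rot: [0.124, 0.992, 0.001, 0.002]
ft_force: [1.0, 0.2, -1.3]
grip_width: 0.246
grasp_force: 39.4
```

Request:
apply_moves --rows '[{"x": 0,"y": -15,"z": 0,"ax": 0,"ay": 0,"az": 0,"gripper": 1},{"x": 0,"y": -30,"z": 0,"ax": 0,"ay": 0,"az": 0,"gripper": 1},{"x": 0,"y": -30,"z": 0,"ax": 0,"ay": 0,"az": 0,"gripper": 1},{"x": 0,"y": -30,"z": 0,"ax": 0,"ay": 0,"az": 0,"gripper": 1},{"x": 0,"y": -30,"z": 0,"ax": 0,"ay": 0,"az": 0,"gripper": 1}]'

```text
clock: 4.12
position: [0.5448, 0.0312, 0.1322]
ee_rot: [0.124, 0.992, -0.0, -0.001]
ft_force: [0.2, -1.3, -0.8]
grip_width: 0.245
grasp_force: 39.3
```

Request:
apply_moves --rows '[{"x": 0,"y": -30,"z": 0,"ax": 0,"ay": 0,"az": 0,"gripper": 1},{"x": 0,"y": -25,"z": 0,"ax": 0,"ay": 0,"az": 0,"gripper": 1},{"x": 0,"y": -15,"z": 0,"ax": 0,"ay": 0,"az": 0,"gripper": 1},{"x": 0,"y": -5,"z": 0,"ax": 0,"ay": 0,"az": 0,"gripper": 1},{"x": 0,"y": 0,"z": 0,"ax": 0,"ay": 0,"az": 0,"gripper": 1}]'

```text
clock: 4.53
position: [0.5268, -0.0411, 0.1326]
ee_rot: [0.126, 0.992, -0.0, -0.001]
ft_force: [-0.8, 1.0, -1.3]
grip_width: 0.248
grasp_force: 39.3
```

Request:
apply_moves --rows '[{"x": 0,"y": 0,"z": 0,"ax": 0,"ay": 0,"az": 0,"gripper": 1}]'

```text
clock: 4.62
position: [0.5276, -0.0387, 0.1328]
ee_rot: [0.124, 0.992, 0.0, -0.0]
ft_force: [0.9, 0.7, -1.2]
grip_width: 0.246
grasp_force: 39.3
```

```bash
python3 -c "
from h import *
to(.5267,-.0389,.0296+.0545)"
```

```text
tool mm [ 0.8 -0.4 48.7] yawerr tool az deg [ 0.02 -0.04  0.05] pos [ 0.5276 -0.0387  0.1328] F [ 0.93  0.69 -1.25] w 0.246 g 39.3 t 4.6167
```

Request:
apply_moves --rows '[{"x": 0,"y": 0,"z": 12,"ax": 0,"ay": 0,"az": 0,"gripper": 1},{"x": 0,"y": 0,"z": 15,"ax": 0,"ay": 0,"az": 0,"gripper": 1},{"x": 0,"y": 0,"z": 10,"ax": 0,"ay": 0,"az": 0,"gripper": 1},{"x": 0,"y": 0,"z": 4,"ax": 0,"ay": 0,"az": 0,"gripper": 1},{"x": 0,"y": 0,"z": 0,"ax": 0,"ay": 0,"az": 0,"gripper": 1}]'

```text
clock: 5.03
position: [0.5269, -0.039, 0.0907]
ee_rot: [0.124, 0.992, -0.0, -0.001]
ft_force: [-0.8, -0.1, -0.9]
grip_width: 0.245
grasp_force: 39.3
```

Request:
apply_moves --rows '[{"x": 0,"y": 0,"z": 0,"ax": 0,"ay": 0,"az": 0,"gripper": 1}]'

```text
clock: 5.12
position: [0.5277, -0.0393, 0.0921]
ee_rot: [0.124, 0.992, -0.0, -0.0]
ft_force: [-0.3, -0.5, -0.9]
grip_width: 0.252
grasp_force: 39.3
```

```bash
python3 - <<'E'
from h import *
to(.5267,-.0389,.0296+.0545)
c=camera("side");t=camera("top")
print(proj("side",[[.527,-.039,.03]]))
a=cv2.resize(c["color"][185:285,235:335,::-1],None,fx=4,fy=4,interpolation=cv2.INTER_CUBIC)
b=cv2.resize(t["color"][150:250,270:370,::-1],None,fx=4,fy=4,interpolation=cv2.INTER_CUBIC)
cv2.imwrite("pics/a2.png",np.hstack([a,b]))
E
```

```text
tool mm [1.1 0.1 8. ] yawerr tool az deg [-0.01 -0.02  0.05] pos [ 0.5277 -0.0393  0.0921] F [-0.29 -0.47 -0.9 ] w 0.252 g 39.3 t 5.1167
[[264.54929197 239.98780595]]
```

View pics/a2.png

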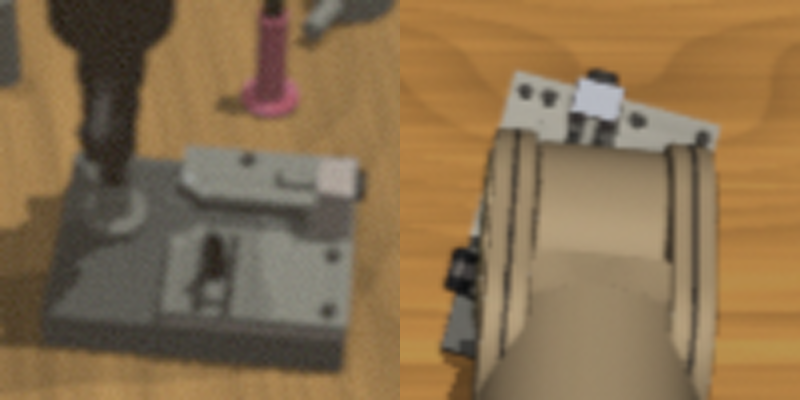

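The side crop shows the sensor hanging over the bare base top, with the flange centre at crop (116,210), i.e. full (264,237.5). That is where the fit predicts it. I lower gently until contact.

Request:
apply_moves --rows '[{"x": 0,"y": 0,"z": 3,"ax": 0,"ay": 0,"az": 0,"gripper": 1},{"x": 0,"y": 0,"z": 2,"ax": 0,"ay": 0,"az": 0,"gripper": 1},{"x": 0,"y": 0,"z": 0,"ax": 0,"ay": 0,"az": 0,"gripper": 1}]'

```text
clock: 5.47
position: [0.5275, -0.0396, 0.087]
ee_rot: [0.124, 0.992, 0.0, -0.0]
ft_force: [0.2, -0.9, -0.8]
grip_width: 0.246
grasp_force: 39.3
```

Request:
apply_moves --rows '[{"x": 0,"y": 0,"z": 1,"ax": 0,"ay": 0,"az": 0,"gripper": 1},{"x": 0,"y": 0,"z": 0,"ax": 0,"ay": 0,"az": 0,"gripper": 1}]'

```text
clock: 5.63
position: [0.5276, -0.0396, 0.0862]
ee_rot: [0.124, 0.992, 0.0, -0.0]
ft_force: [-0.1, -0.3, -1.7]
grip_width: 0.245
grasp_force: 39.3
```

Request:
apply_moves --rows '[{"x": 0,"y": 0,"z": 1,"ax": 0,"ay": 0,"az": 0,"gripper": 1},{"x": 0,"y": 0,"z": 0,"ax": 0,"ay": 0,"az": 0,"gripper": 1}]'

```text
clock: 5.8
position: [0.528, -0.0396, 0.0859]
ee_rot: [0.124, 0.992, 0.0, 0.0]
ft_force: [-3.0, 0.5, 4.7]
grip_width: 0.249
grasp_force: 39.8
```

Request:
apply_moves --rows '[{"x": 0,"y": 0,"z": -0.6,"ax": 0,"ay": 0,"az": 0,"gripper": 1},{"x": -6,"y": 0,"z": 0,"ax": 0,"ay": 0,"az": 0,"gripper": 1},{"x": -8,"y": 0,"z": 0,"ax": 0,"ay": 0,"az": 0,"gripper": 1},{"x": -8,"y": 0,"z": 0,"ax": 0,"ay": 0,"az": 0,"gripper": 1},{"x": -6,"y": 0,"z": 0,"ax": 0,"ay": 0,"az": 0,"gripper": 1}]'

```text
clock: 6.22
position: [0.5559, -0.0467, 0.086]
ee_rot: [0.124, 0.992, 0.0, 0.0]
ft_force: [-3.6, 1.8, 5.8]
grip_width: 0.245
grasp_force: 39.9
```

Request:
apply_moves --rows '[{"x": -4,"y": 0,"z": 0,"ax": 0,"ay": 0,"az": 0,"gripper": 1},{"x": -3,"y": 0,"z": 0,"ax": 0,"ay": 0,"az": 0,"gripper": 1},{"x": 0,"y": 0,"z": 0,"ax": 0,"ay": 0,"az": 0,"gripper": 1}]'

```text
clock: 6.47
position: [0.5625, -0.0484, 0.086]
ee_rot: [0.124, 0.992, 0.0, 0.0]
ft_force: [-0.3, 0.6, 3.8]
grip_width: 0.248
grasp_force: 39.8
```

```bash
cat >> h.py <<'E'
def nest():
    o=get_obs();c,s=np.cos(YAW),np.sin(YAW);p=o["position"];d=p[:2]-NX
    F=o["ft_force"];print("nest x y mm",np.round(1e3*np.array([c*d[0]+s*d[1],-s*d[0]+c*d[1]]),2),"z",np.round(p[2]*1e3,1),"F nest",np.round([c*F[0]+s*F[1],-s*F[0]+c*F[1],F[2]],1),"M",np.round(o["torque"],2),"w",o["grip_width"])
E
python3 -c "
from h import *
nest();to(.57,-.05,.0855)"
```

```text
nest x y mm [-62.96  -0.36] z 86.0 F nest [-0.5  0.5  3.8] M [ 0.18  0.18 -0.01] w 0.2475904685768269
tool mm [-7.7  0.3  0.5] yawerr tool az deg [0.01 0.03 0.01] pos [ 0.5625 -0.0484  0.086 ] F [-0.35  0.57  3.84] w 0.248 g 39.8 t 6.4667
```

Request:
apply_moves --rows '[{"x": 0,"y": 0,"z": -0.3,"ax": 0,"ay": 0,"az": 0,"gripper": 1},{"x": -4,"y": 0,"z": 0,"ax": 0,"ay": 0,"az": 0,"gripper": 1},{"x": -4,"y": 0,"z": 0,"ax": 0,"ay": 0,"az": 0,"gripper": 1},{"x": -3,"y": 0,"z": 0,"ax": 0,"ay": 0,"az": 0,"gripper": 1},{"x": 0,"y": 0,"z": 0,"ax": 0,"ay": 0,"az": 0,"gripper": 1}]'

```text
clock: 6.88
position: [0.5729, -0.0513, 0.086]
ee_rot: [0.124, 0.992, -0.0, 0.0]
ft_force: [1.1, 0.1, -0.9]
grip_width: 0.245
grasp_force: 39.5
```

```bash
python3 -c "
from h import *
nest()"
```

```text
nest x y mm [-52.17  -0.58] z 86.0 F nest [ 1.1  0.4 -0.9] M [-0.09 -0.22 -0.07] w 0.24545452857321995
```

Request:
apply_moves --rows '[{"x": -3,"y": 0.3,"z": 0,"ax": 0,"ay": 0,"az": 0,"gripper": 1},{"x": -3,"y": 0,"z": 0,"ax": 0,"ay": 0,"az": 0,"gripper": 1},{"x": -3,"y": 0,"z": 0,"ax": 0,"ay": 0,"az": 0,"gripper": 1},{"x": 0,"y": 0,"z": 0,"ax": 0,"ay": 0,"az": 0,"gripper": 1}]'

```text
clock: 7.22
position: [0.5816, -0.0527, 0.0861]
ee_rot: [0.124, 0.992, 0.0, 0.0]
ft_force: [0.3, 2.3, -0.8]
grip_width: 0.244
grasp_force: 39.5
```

```bash
python3 -c "
from h import *
nest()"
```

```text
nest x y mm [-43.45   0.22] z 86.1 F nest [-0.3  2.3 -0.8] M [ 0.41 -0.03  0.  ] w 0.2437698277615418
```

Request:
apply_moves --rows '[{"x": 0,"y": 0.7,"z": 0,"ax": 0,"ay": 0,"az": 0,"gripper": 1},{"x": 0,"y": 0,"z": 0,"ax": 0,"ay": 0,"az": 0,"gripper": 1},{"x": -3,"y": 0,"z": 0,"ax": 0,"ay": 0,"az": 0,"gripper": 1},{"x": -3,"y": 0,"z": 0,"ax": 0,"ay": 0,"az": 0,"gripper": 1},{"x": 0,"y": 0,"z": 0,"ax": 0,"ay": 0,"az": 0,"gripper": 1}]'

```text
clock: 7.63
position: [0.5876, -0.054, 0.0863]
ee_rot: [0.124, 0.992, -0.0, 0.0]
ft_force: [0.5, -0.2, -0.7]
grip_width: 0.245
grasp_force: 39.4
```

```bash
python3 -c "
from h import *
nest()"
```

```text
nest x y mm [-37.24   0.42] z 86.3 F nest [ 0.5 -0.  -0.7] M [-0.01 -0.02  0.03] w 0.24494797376267843
```

Free now. I keep sliding.

Request:
apply_moves --rows '[{"x": -3,"y": 0,"z": 0,"ax": 0,"ay": 0,"az": 0,"gripper": 1},{"x": -3,"y": 0,"z": 0,"ax": 0,"ay": 0,"az": 0,"gripper": 1},{"x": -3,"y": 0,"z": 0,"ax": 0,"ay": 0,"az": 0,"gripper": 1},{"x": 0,"y": 0,"z": 0,"ax": 0,"ay": 0,"az": 0,"gripper": 1}]'

```text
clock: 7.97
position: [0.5964, -0.0561, 0.0862]
ee_rot: [0.124, 0.992, -0.0, 0.0]
ft_force: [-0.2, 0.6, -2.4]
grip_width: 0.245
grasp_force: 39.4
```

Request:
apply_moves --rows '[{"x": -3,"y": 0,"z": 0,"ax": 0,"ay": 0,"az": 0,"gripper": 1},{"x": -3,"y": 0,"z": 0,"ax": 0,"ay": 0,"az": 0,"gripper": 1},{"x": 0,"y": 0,"z": 0,"ax": 0,"ay": 0,"az": 0,"gripper": 1}]'

```text
clock: 8.22
position: [0.6021, -0.0575, 0.0862]
ee_rot: [0.124, 0.992, 0.0, 0.0]
ft_force: [-0.8, -0.6, -1.1]
grip_width: 0.246
grasp_force: 39.4
```

```bash
python3 -c "
from h import *
nest()"
```

```text
nest x y mm [-22.35   0.56] z 86.2 F nest [-0.7 -0.8 -1.1] M [-0.01  0.02  0.05] w 0.24590603321995846
```

Request:
apply_moves --rows '[{"x": -2,"y": -0.3,"z": 0,"ax": 0,"ay": 0,"az": 0,"gripper": 1},{"x": -2,"y": 0,"z": 0,"ax": 0,"ay": 0,"az": 0,"gripper": 1},{"x": -1,"y": 0,"z": 0,"ax": 0,"ay": 0,"az": 0,"gripper": 1},{"x": 0,"y": 0,"z": 0,"ax": 0,"ay": 0,"az": 0,"gripper": 1}]'

```text
clock: 8.55
position: [0.6065, -0.059, 0.0862]
ee_rot: [0.124, 0.992, -0.0, 0.0]
ft_force: [-0.1, 0.5, -1.9]
grip_width: 0.244
grasp_force: 39.4
```

```bash
python3 -c "
from h import *
nest()"
```

```text
nest x y mm [-17.69   0.22] z 86.2 F nest [-0.2  0.5 -1.9] M [ 0.03 -0.01 -0.03] w 0.24351550851604714
```

Request:
apply_moves --rows '[{"x": -0.5,"y": 0,"z": 0,"ax": 0,"ay": 0,"az": 0,"gripper": 1},{"x": -0.5,"y": 0,"z": 0,"ax": 0,"ay": 0,"az": 0,"gripper": 1},{"x": 0,"y": 0,"z": 0,"ax": 0,"ay": 0,"az": 0,"gripper": 1}]'

```text
clock: 8.8
position: [0.6074, -0.0591, 0.0862]
ee_rot: [0.124, 0.992, 0.0, 0.0]
ft_force: [-0.7, -1.1, -2.3]
grip_width: 0.245
grasp_force: 39.4
```

Request:
apply_moves --rows '[{"x": -0.5,"y": 0,"z": 0,"ax": 0,"ay": 0,"az": 0,"gripper": 1},{"x": -0.5,"y": 0,"z": 0,"ax": 0,"ay": 0,"az": 0,"gripper": 1},{"x": 0,"y": 0,"z": 0,"ax": 0,"ay": 0,"az": 0,"gripper": 1}]'

```text
clock: 9.05
position: [0.6084, -0.0594, 0.0862]
ee_rot: [0.124, 0.992, 0.0, 0.0]
ft_force: [-1.0, -0.5, -2.1]
grip_width: 0.245
grasp_force: 39.4
```

Request:
apply_moves --rows '[{"x": -0.5,"y": 0,"z": 0,"ax": 0,"ay": 0,"az": 0,"gripper": 1},{"x": -0.5,"y": 0,"z": 0,"ax": 0,"ay": 0,"az": 0,"gripper": 1},{"x": 0,"y": 0,"z": 0,"ax": 0,"ay": 0,"az": 0,"gripper": 1}]'

```text
clock: 9.3
position: [0.6093, -0.0597, 0.0862]
ee_rot: [0.124, 0.992, 0.0, 0.0]
ft_force: [-0.1, -0.5, -2.4]
grip_width: 0.241
grasp_force: 39.4
```

Request:
apply_moves --rows '[{"x": -0.5,"y": 0,"z": 0,"ax": 0,"ay": 0,"az": 0,"gripper": 1},{"x": -0.5,"y": 0,"z": 0,"ax": 0,"ay": 0,"az": 0,"gripper": 1},{"x": 0,"y": 0,"z": 0,"ax": 0,"ay": 0,"az": 0,"gripper": 1}]'

```text
clock: 9.55
position: [0.6103, -0.0599, 0.0862]
ee_rot: [0.124, 0.992, 0.0, 0.0]
ft_force: [-0.1, 0.2, -1.5]
grip_width: 0.243
grasp_force: 39.4
```

Request:
apply_moves --rows '[{"x": -0.5,"y": 0,"z": 0,"ax": 0,"ay": 0,"az": 0,"gripper": 1},{"x": -0.5,"y": 0,"z": 0,"ax": 0,"ay": 0,"az": 0,"gripper": 1},{"x": 0,"y": 0,"z": 0,"ax": 0,"ay": 0,"az": 0,"gripper": 1}]'

```text
clock: 9.8
position: [0.6113, -0.0602, 0.0862]
ee_rot: [0.124, 0.992, 0.0, 0.0]
ft_force: [-0.0, -0.4, -1.9]
grip_width: 0.246
grasp_force: 39.4
```

Request:
apply_moves --rows '[{"x": -0.5,"y": 0,"z": 0,"ax": 0,"ay": 0,"az": 0,"gripper": 1},{"x": -0.5,"y": 0,"z": 0,"ax": 0,"ay": 0,"az": 0,"gripper": 1},{"x": 0,"y": 0,"z": 0,"ax": 0,"ay": 0,"az": 0,"gripper": 1}]'

```text
clock: 10.05
position: [0.6122, -0.0604, 0.0862]
ee_rot: [0.124, 0.992, 0.0, 0.0]
ft_force: [-0.4, -0.3, -1.5]
grip_width: 0.247
grasp_force: 39.4
```

Request:
apply_moves --rows '[{"x": -0.5,"y": 0,"z": 0,"ax": 0,"ay": 0,"az": 0,"gripper": 1},{"x": -0.5,"y": 0,"z": 0,"ax": 0,"ay": 0,"az": 0,"gripper": 1},{"x": 0,"y": 0,"z": 0,"ax": 0,"ay": 0,"az": 0,"gripper": 1}]'

```text
clock: 10.3
position: [0.6132, -0.0607, 0.0862]
ee_rot: [0.124, 0.992, 0.0, 0.0]
ft_force: [-0.2, 0.5, -2.5]
grip_width: 0.251
grasp_force: 39.4
```

Request:
apply_moves --rows '[{"x": -0.5,"y": 0,"z": 0,"ax": 0,"ay": 0,"az": 0,"gripper": 1},{"x": -0.5,"y": 0,"z": 0,"ax": 0,"ay": 0,"az": 0,"gripper": 1},{"x": 0,"y": 0,"z": 0,"ax": 0,"ay": 0,"az": 0,"gripper": 1}]'

```text
clock: 10.55
position: [0.6142, -0.0609, 0.0862]
ee_rot: [0.124, 0.992, 0.0, 0.0]
ft_force: [-0.5, -0.9, -1.5]
grip_width: 0.248
grasp_force: 39.4
```

Request:
apply_moves --rows '[{"x": -0.5,"y": 0,"z": 0,"ax": 0,"ay": 0,"az": 0,"gripper": 1},{"x": -0.5,"y": 0,"z": 0,"ax": 0,"ay": 0,"az": 0,"gripper": 1},{"x": 0,"y": 0,"z": 0,"ax": 0,"ay": 0,"az": 0,"gripper": 1}]'

```text
clock: 10.8
position: [0.6152, -0.0612, 0.0862]
ee_rot: [0.124, 0.992, 0.0, 0.0]
ft_force: [1.0, -0.1, -2.0]
grip_width: 0.242
grasp_force: 39.4
```

Request:
apply_moves --rows '[{"x": -0.5,"y": 0,"z": 0,"ax": 0,"ay": 0,"az": 0,"gripper": 1},{"x": -0.5,"y": 0,"z": 0,"ax": 0,"ay": 0,"az": 0,"gripper": 1},{"x": 0,"y": 0,"z": 0,"ax": 0,"ay": 0,"az": 0,"gripper": 1}]'

```text
clock: 11.05
position: [0.6161, -0.0614, 0.0862]
ee_rot: [0.124, 0.992, 0.0, 0.0]
ft_force: [-0.0, 0.4, -2.0]
grip_width: 0.252
grasp_force: 39.4
```

Request:
apply_moves --rows '[{"x": -0.5,"y": 0,"z": 0,"ax": 0,"ay": 0,"az": 0,"gripper": 1},{"x": -0.5,"y": 0,"z": 0,"ax": 0,"ay": 0,"az": 0,"gripper": 1},{"x": 0,"y": 0,"z": 0,"ax": 0,"ay": 0,"az": 0,"gripper": 1}]'

```text
clock: 11.3
position: [0.6168, -0.0616, 0.0861]
ee_rot: [0.124, 0.992, 0.0, -0.0]
ft_force: [-1.0, -0.2, -1.7]
grip_width: 0.246
grasp_force: 39.4
```

Request:
apply_moves --rows '[{"x": -0.5,"y": 0,"z": 0,"ax": 0,"ay": 0,"az": 0,"gripper": 1},{"x": 0,"y": 0,"z": 0,"ax": 0,"ay": 0,"az": 0,"gripper": 1}]'

```text
clock: 11.47
position: [0.617, -0.0616, 0.0861]
ee_rot: [0.124, 0.992, 0.0, -0.001]
ft_force: [-4.1, -0.0, 0.8]
grip_width: 0.247
grasp_force: 39.6
```

Request:
apply_moves --rows '[{"x": -0.5,"y": 0,"z": 0,"ax": 0,"ay": 0,"az": 0,"gripper": 1},{"x": 0,"y": 0,"z": 0,"ax": 0,"ay": 0,"az": 0,"gripper": 1}]'

```text
clock: 11.63
position: [0.6172, -0.0617, 0.0861]
ee_rot: [0.124, 0.992, 0.0, -0.001]
ft_force: [-6.3, 1.7, 3.8]
grip_width: 0.247
grasp_force: 39.9
```

```bash
python3 -c "
from h import *
nest()"
```

```text
nest x y mm [-6.66  0.29] z 86.1 F nest [-6.5  0.   3.8] M [0.32 1.42 0.02] w 0.2470578561367157
```

Request:
apply_moves --rows '[{"x": -0.4,"y": 0,"z": 0,"ax": 0,"ay": 0,"az": 0,"gripper": 1},{"x": 0,"y": 0,"z": 0,"ax": 0,"ay": 0,"az": 0,"gripper": 1}]'

```text
clock: 11.8
position: [0.6173, -0.0617, 0.0861]
ee_rot: [0.124, 0.992, 0.0, -0.001]
ft_force: [-8.8, 1.4, 5.0]
grip_width: 0.248
grasp_force: 40.0
```

```bash
python3 -c "
from h import *
nest()"
```

```text
nest x y mm [-6.6  0.3] z 86.1 F nest [-8.9 -0.8  5. ] M [ 0.38  1.79 -0.  ] w 0.2477522902754339
```

Request:
apply_moves --rows '[{"x": -0.3,"y": 0,"z": 0,"ax": 0,"ay": 0,"az": 0,"gripper": 1},{"x": 0,"y": 0,"z": 0,"ax": 0,"ay": 0,"az": 0,"gripper": 1},{"x": 0,"y": 0,"z": 0,"ax": 0,"ay": 0,"az": 0,"gripper": 1}]'

```text
clock: 12.05
position: [0.6174, -0.0617, 0.0861]
ee_rot: [0.124, 0.992, 0.0, -0.002]
ft_force: [-9.2, 3.0, 5.7]
grip_width: 0.247
grasp_force: 40.1
```

```bash
python3 -c "
from h import *
nest()"
```

```text
nest x y mm [-6.51  0.33] z 86.1 F nest [-9.6  0.6  5.7] M [0.37 2.03 0.  ] w 0.2465047511355938
```

Request:
apply_moves --rows '[{"x": -0.2,"y": 0,"z": 0,"ax": 0,"ay": 0,"az": 0,"gripper": 1},{"x": 0,"y": 0,"z": 0,"ax": 0,"ay": 0,"az": 0,"gripper": 1},{"x": 0,"y": 0,"z": 0,"ax": 0,"ay": 0,"az": 0,"gripper": 1},{"x": 0,"y": 0,"z": 0,"ax": 0,"ay": 0,"az": 0,"gripper": 1},{"x": 0,"y": 0,"z": 0,"ax": 0,"ay": 0,"az": 0,"gripper": 1}]'

```text
clock: 12.47
position: [0.6174, -0.0617, 0.0861]
ee_rot: [0.124, 0.992, 0.0, -0.002]
ft_force: [-9.8, 1.8, 5.5]
grip_width: 0.247
grasp_force: 40.1
```

Request:
apply_moves --rows '[{"x": 0,"y": 0,"z": 0,"ax": 0,"ay": 0,"az": 0,"gripper": 1},{"x": 0,"y": 0,"z": 0,"ax": 0,"ay": 0,"az": 0,"gripper": 1},{"x": 0,"y": 0,"z": 0,"ax": 0,"ay": 0,"az": 0,"gripper": 1},{"x": 0,"y": 0,"z": 0,"ax": 0,"ay": 0,"az": 0,"gripper": 1}]'

```text
clock: 12.8
position: [0.6174, -0.0617, 0.0861]
ee_rot: [0.124, 0.992, 0.0, -0.002]
ft_force: [-10.4, 2.5, 5.7]
grip_width: 0.249
grasp_force: 40.1
```

```bash
python3 -c "
from h import *
nest()"
```

```text
nest x y mm [-6.47  0.29] z 86.1 F nest [-10.7  -0.1   5.7] M [ 0.44  2.21 -0.  ] w 0.2487353228266401
```

Request:
apply_moves --rows '[{"x": 0.8,"y": 0,"z": 0,"ax": 0,"ay": 0,"az": 0,"gripper": 1},{"x": 0.8,"y": 0,"z": -0.4,"ax": 0,"ay": 0,"az": 0,"gripper": 1},{"x": 0,"y": 0,"z": 0,"ax": 0,"ay": 0,"az": 0,"gripper": 1}]'

```text
clock: 13.05
position: [0.617, -0.0616, 0.0864]
ee_rot: [0.124, 0.992, 0.0, -0.0]
ft_force: [-2.9, 1.0, -1.2]
grip_width: 0.249
grasp_force: 39.6
```

```bash
python3 -c "
from h import *
nest()"
```

```text
nest x y mm [-6.89  0.27] z 86.4 F nest [-3.   0.2 -1.2] M [0.15 0.68 0.07] w 0.24924129157836247
```

Request:
apply_moves --rows '[{"x": 0.3,"y": 0,"z": 0.2,"ax": 0,"ay": 0,"az": 0,"gripper": 1},{"x": 0,"y": 0,"z": 0,"ax": 0,"ay": 0,"az": 0,"gripper": 0.7},{"x": 0,"y": 0,"z": 0,"ax": 0,"ay": 0,"az": 0,"gripper": 0.6},{"x": 0,"y": 0,"z": 0,"ax": 0,"ay": 0,"az": 0,"gripper": 0.4},{"x": 0,"y": 0,"z": 0,"ax": 0,"ay": 0,"az": 0,"gripper": 0.4}]'

```text
clock: 13.47
position: [0.6175, -0.0617, 0.0867]
ee_rot: [0.124, 0.992, 0.0, 0.001]
ft_force: [-0.1, -1.2, 0.6]
grip_width: 0.603
grasp_force: 0.0
```

Request:
apply_moves --rows '[{"x": 0,"y": 0,"z": 0,"ax": 0,"ay": 0,"az": 0,"gripper": 0.4},{"x": 0,"y": 0,"z": 0,"ax": 0,"ay": 0,"az": 0,"gripper": 0.4}]'

```text
clock: 13.63
position: [0.6171, -0.0617, 0.0865]
ee_rot: [0.124, 0.992, 0.0, 0.0]
ft_force: [-0.1, -0.2, 0.2]
grip_width: 0.601
grasp_force: 0.0
```

```bash
python3 -c "
from h import *
nest()"
```

```text
nest x y mm [-6.73  0.25] z 86.5 F nest [-0.  -0.2  0.2] M [ 0.03 -0.03  0.01] w 0.6007232731479767
```

Request:
apply_moves --rows '[{"x": 0,"y": 0,"z": -10,"ax": 0,"ay": 0,"az": 0,"gripper": 0.4},{"x": 0,"y": 0,"z": -25,"ax": 0,"ay": 0,"az": 0,"gripper": 0.4},{"x": 0,"y": 0,"z": -25,"ax": 0,"ay": 0,"az": 0,"gripper": 0.4},{"x": 0,"y": 0,"z": -20,"ax": 0,"ay": 0,"az": 0,"gripper": 0.4},{"x": 0,"y": 0,"z": 0,"ax": 0,"ay": 0,"az": 0,"gripper": 0.4}]'

```text
clock: 14.05
position: [0.6192, -0.0621, 0.1719]
ee_rot: [0.124, 0.992, 0.001, 0.004]
ft_force: [-0.0, -0.4, -0.1]
grip_width: 0.6
grasp_force: 0.0
```

Request:
apply_moves --rows '[{"x": 8,"y": -30,"z": 0,"ax": 0,"ay": 0,"az": 0,"gripper": 1},{"x": 8,"y": -30,"z": 0,"ax": 0,"ay": 0,"az": 0,"gripper": 1},{"x": 8,"y": -30,"z": 0,"ax": 0,"ay": 0,"az": 0,"gripper": 1},{"x": 0,"y": 0,"z": 0,"ax": 0,"ay": 0,"az": 0,"gripper": 1},{"x": 0,"y": 0,"z": 0,"ax": 0,"ay": 0,"az": 0,"gripper": 1}]'

```text
clock: 14.47
position: [0.5707, -0.1451, 0.167]
ee_rot: [0.126, 0.992, -0.0, 0.0]
ft_force: [0.2, 0.9, -0.3]
grip_width: -0.001
grasp_force: 0.0
```

```bash
python3 - <<'E'
from h import *
nest()
c=camera("side");t=camera("top")
a=cv2.resize(c["color"][185:285,235:335,::-1],None,fx=4,fy=4,interpolation=cv2.INTER_CUBIC)
b=cv2.resize(t["color"][150:250,270:370,::-1],None,fx=4,fy=4,interpolation=cv2.INTER_CUBIC)
cv2.imwrite("pics/a3.png",np.hstack([a,b]))
E
```

```text
nest x y mm [-31.11 -92.01] z 167.0 F nest [-0.1  1.  -0.3] M [ 0.06 -0.01  0.08] w -0.0005709803692411707
```

View pics/a3.png

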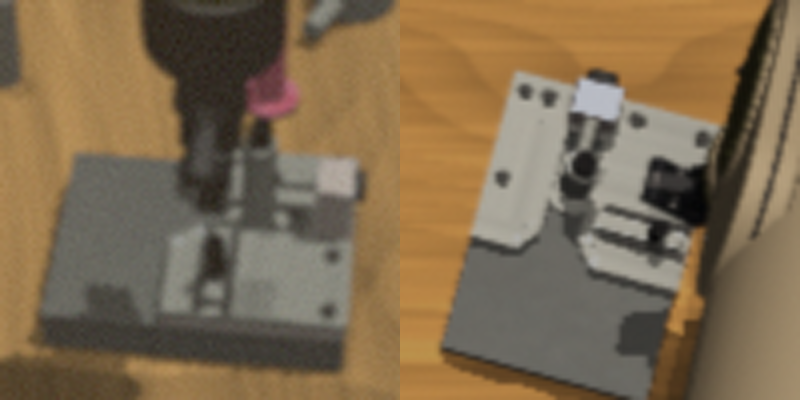

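The sensor stands upright in the slot against the screw (top crop (582,165)). The keeper is still open, with its pin at (660,232), and the fingers are above and to the right of it. I descend beside the pin and push.

Request:
apply_moves --rows '[{"x": 0,"y": 0,"z": 25,"ax": 0,"ay": 0,"az": 0,"gripper": 1},{"x": 0,"y": 0,"z": 25,"ax": 0,"ay": 0,"az": 0,"gripper": 1},{"x": 0,"y": 0,"z": 22,"ax": 0,"ay": 0,"az": 0,"gripper": 1},{"x": 0,"y": 0,"z": 10,"ax": 0,"ay": 0,"az": 0,"gripper": 1},{"x": 0,"y": 0,"z": 5,"ax": 0,"ay": 0,"az": 0,"gripper": 1}]'

```text
clock: 14.98
position: [0.5711, -0.1416, 0.0777]
ee_rot: [0.123, 0.992, 0.0, -0.001]
ft_force: [0.4, -0.3, 0.6]
grip_width: -0.0
grasp_force: 0.0
```

Request:
apply_moves --rows '[{"x": 0,"y": 0,"z": 0,"ax": 0,"ay": 0,"az": 0,"gripper": 1},{"x": 0,"y": 3,"z": 0,"ax": 0,"ay": 0,"az": 0,"gripper": 1},{"x": 0,"y": 3,"z": 0,"ax": 0,"ay": 0,"az": 0,"gripper": 1},{"x": 0,"y": 3,"z": 0,"ax": 0,"ay": 0,"az": 0,"gripper": 1},{"x": 0,"y": 0,"z": 0,"ax": 0,"ay": 0,"az": 0,"gripper": 1}]'

```text
clock: 15.4
position: [0.5746, -0.1331, 0.0802]
ee_rot: [0.124, 0.992, 0.0, 0.001]
ft_force: [-0.3, -0.1, -0.1]
grip_width: -0.003
grasp_force: 0.0
```

```bash
python3 -c "
from h import *
nest()"
```

```text
nest x y mm [-30.32 -79.48] z 80.2 F nest [-0.2 -0.1 -0.1] M [0.03 0.01 0.04] w -0.0029099366069082026
```

Request:
apply_moves --rows '[{"x": 0,"y": 3,"z": 0,"ax": 0,"ay": 0,"az": 0,"gripper": 1},{"x": 0,"y": 3,"z": 0,"ax": 0,"ay": 0,"az": 0,"gripper": 1},{"x": 0,"y": 3,"z": 0,"ax": 0,"ay": 0,"az": 0,"gripper": 1},{"x": 0,"y": 3,"z": 0,"ax": 0,"ay": 0,"az": 0,"gripper": 1},{"x": 0,"y": 0,"z": 0,"ax": 0,"ay": 0,"az": 0,"gripper": 1}]'

```text
clock: 15.82
position: [0.5771, -0.122, 0.0796]
ee_rot: [0.124, 0.992, 0.0, 0.0]
ft_force: [0.0, -0.3, 0.9]
grip_width: -0.001
grasp_force: 0.4
```

Request:
apply_moves --rows '[{"x": 0,"y": 2.5,"z": 0,"ax": 0,"ay": 0,"az": 0,"gripper": 1},{"x": 0,"y": 2.5,"z": 0,"ax": 0,"ay": 0,"az": 0,"gripper": 1},{"x": 0,"y": 2.5,"z": 0,"ax": 0,"ay": 0,"az": 0,"gripper": 1},{"x": 0,"y": 2.5,"z": 0,"ax": 0,"ay": 0,"az": 0,"gripper": 1},{"x": 0,"y": 0,"z": 0,"ax": 0,"ay": 0,"az": 0,"gripper": 1}]'

```text
clock: 16.23
position: [0.5795, -0.1121, 0.0794]
ee_rot: [0.124, 0.992, 0.0, 0.0]
ft_force: [0.2, -1.0, 1.2]
grip_width: 0.005
grasp_force: 0.4
```

```bash
python3 -c "
from h import *
nest()"
```

```text
nest x y mm [-30.78 -57.93] z 79.4 F nest [ 0.4 -0.9  1.2] M [-0.2  -0.05  0.03] w 0.004623097640248272
```

Pushing lightly (about 1–2 N). I continue towards y ≈ -44.5.

Request:
apply_moves --rows '[{"x": 0,"y": 2.5,"z": 0,"ax": 0,"ay": 0,"az": 0,"gripper": 1},{"x": 0,"y": 2.5,"z": 0,"ax": 0,"ay": 0,"az": 0,"gripper": 1},{"x": 0,"y": 2,"z": 0,"ax": 0,"ay": 0,"az": 0,"gripper": 1},{"x": 0,"y": 2,"z": 0,"ax": 0,"ay": 0,"az": 0,"gripper": 1},{"x": 0,"y": 0,"z": 0,"ax": 0,"ay": 0,"az": 0,"gripper": 1}]'

```text
clock: 16.65
position: [0.5816, -0.1035, 0.0793]
ee_rot: [0.124, 0.992, 0.0, 0.0]
ft_force: [0.6, -1.1, 0.0]
grip_width: 0.002
grasp_force: 0.4
```

```bash
python3 - <<'E'
from h import *
nest()
c=camera("side");t=camera("top")
a=cv2.resize(c["color"][185:285,235:335,::-1],None,fx=4,fy=4,interpolation=cv2.INTER_CUBIC)
b=cv2.resize(t["color"][150:250,270:370,::-1],None,fx=4,fy=4,interpolation=cv2.INTER_CUBIC)
cv2.imwrite("pics/a4.png",np.hstack([a,b]))
E
```

```text
nest x y mm [-30.85 -49.08] z 79.3 F nest [ 0.9 -0.9  0. ] M [-0.18 -0.1  -0.03] w 0.002172161415111206
```

View pics/a4.png

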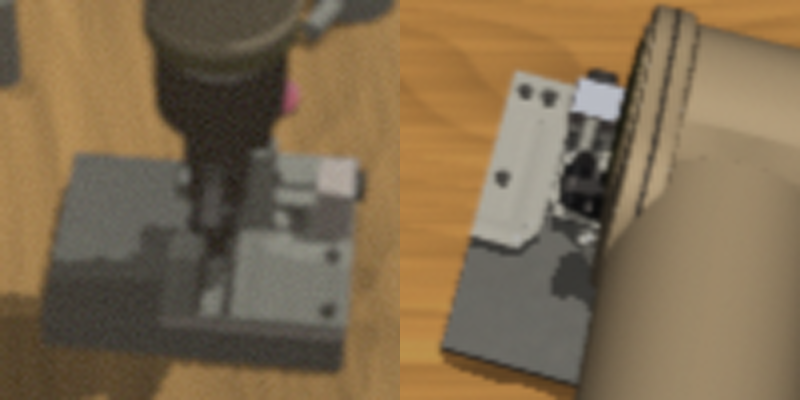

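The keeper is following, and the sensor is still upright by the screw. Small steps to the end stop.

Request:
apply_moves --rows '[{"x": 0,"y": 1,"z": 0,"ax": 0,"ay": 0,"az": 0,"gripper": 1},{"x": 0,"y": 1,"z": 0,"ax": 0,"ay": 0,"az": 0,"gripper": 1},{"x": 0,"y": 1,"z": 0,"ax": 0,"ay": 0,"az": 0,"gripper": 1},{"x": 0,"y": 0,"z": 0,"ax": 0,"ay": 0,"az": 0,"gripper": 1}]'

```text
clock: 17.08
position: [0.5819, -0.1011, 0.0792]
ee_rot: [0.124, 0.992, 0.0, -0.0]
ft_force: [-0.7, -1.5, 0.2]
grip_width: 0.002
grasp_force: 0.9
```

```bash
python3 -c "
from h import *
nest()"
```

```text
nest x y mm [-31.1  -46.65] z 79.2 F nest [-0.4 -1.6  0.2] M [-0.34  0.31  0.05] w 0.0024509592602926914
```

Request:
apply_moves --rows '[{"x": 0,"y": 1,"z": 0,"ax": 0,"ay": 0,"az": 0,"gripper": 1},{"x": 0,"y": 1,"z": 0,"ax": 0,"ay": 0,"az": 0,"gripper": 1},{"x": 0,"y": 0,"z": 0,"ax": 0,"ay": 0,"az": 0,"gripper": 1}]'

```text
clock: 17.33
position: [0.5825, -0.099, 0.0792]
ee_rot: [0.124, 0.992, 0.0, -0.0]
ft_force: [-0.5, -2.3, -0.3]
grip_width: -0.001
grasp_force: 0.9
```

```bash
python3 -c "
from h import *
nest()"
```

```text
nest x y mm [-31.08 -44.5 ] z 79.2 F nest [ 0.1 -2.3 -0.3] M [-0.34  0.28  0.  ] w -0.0013724887697098029
```

Request:
apply_moves --rows '[{"x": 0,"y": 1,"z": 0,"ax": 0,"ay": 0,"az": 0,"gripper": 1},{"x": 0,"y": 1,"z": 0,"ax": 0,"ay": 0,"az": 0,"gripper": 1},{"x": 0,"y": 0,"z": 0,"ax": 0,"ay": 0,"az": 0,"gripper": 1}]'

```text
clock: 17.58
position: [0.583, -0.0971, 0.0793]
ee_rot: [0.124, 0.992, 0.0, -0.0]
ft_force: [-0.4, -2.3, -0.6]
grip_width: -0.0
grasp_force: 0.8
```

```bash
python3 -c "
from h import *
nest()"
```

```text
nest x y mm [-31.03 -42.44] z 79.3 F nest [ 0.2 -2.3 -0.6] M [-0.28  0.33 -0.03] w -0.00015831633301384838
```

Request:
apply_moves --rows '[{"x": 0,"y": 1,"z": 0,"ax": 0,"ay": 0,"az": 0,"gripper": 1},{"x": 0,"y": 1,"z": 0,"ax": 0,"ay": 0,"az": 0,"gripper": 1},{"x": 0,"y": 0,"z": 0,"ax": 0,"ay": 0,"az": 0,"gripper": 1}]'

```text
clock: 17.83
position: [0.5834, -0.0958, 0.0793]
ee_rot: [0.124, 0.992, -0.0, -0.0]
ft_force: [-1.4, -2.9, -0.6]
grip_width: 0.002
grasp_force: 1.6
```

```bash
python3 -c "
from h import *
nest()"
```

```text
nest x y mm [-30.96 -41.11] z 79.3 F nest [-0.7 -3.2 -0.6] M [-0.61  0.4   0.06] w 0.002477443206124223
```

Only 1.3 of 2 mm was reached and the load is rising, so the end stop is near.

Request:
apply_moves --rows '[{"x": 0,"y": 0.7,"z": 0,"ax": 0,"ay": 0,"az": 0,"gripper": 1},{"x": 0,"y": 0.7,"z": 0,"ax": 0,"ay": 0,"az": 0,"gripper": 1},{"x": 0,"y": 0,"z": 0,"ax": 0,"ay": 0,"az": 0,"gripper": 1}]'

```text
clock: 18.08
position: [0.5835, -0.0955, 0.0793]
ee_rot: [0.125, 0.992, -0.001, -0.0]
ft_force: [-3.2, -7.4, -0.6]
grip_width: 0.001
grasp_force: 3.4
```

```bash
python3 -c "
from h import *
nest()"
```

```text
nest x y mm [-31.   -40.87] z 79.3 F nest [-1.2 -8.  -0.6] M [-1.27  0.74 -0.02] w 0.0007738364315217383
```

The end stop is reached: 8 N with no further motion. I retreat and raise the arm.

Request:
apply_moves --rows '[{"x": 0,"y": -4,"z": 0,"ax": 0,"ay": 0,"az": 0,"gripper": 1},{"x": 0,"y": -10,"z": 0,"ax": 0,"ay": 0,"az": 0,"gripper": 1},{"x": 0,"y": -15,"z": 0,"ax": 0,"ay": 0,"az": 0,"gripper": 1},{"x": 0,"y": -15,"z": -10,"ax": 0,"ay": 0,"az": 0,"gripper": 1},{"x": 0,"y": -10,"z": -25,"ax": 0,"ay": 0,"az": 0,"gripper": 1}]'

```text
clock: 18.5
position: [0.5684, -0.1481, 0.1127]
ee_rot: [0.125, 0.992, -0.0, -0.002]
ft_force: [0.1, -0.9, 0.2]
grip_width: 0.005
grasp_force: 0.0
```

Request:
apply_moves --rows '[{"x": 0,"y": -30,"z": -30,"ax": 0,"ay": 0,"az": 0,"gripper": 1},{"x": 0,"y": -30,"z": -25,"ax": 0,"ay": 0,"az": 0,"gripper": 1},{"x": 10,"y": -30,"z": 0,"ax": 0,"ay": 0,"az": 0,"gripper": 1},{"x": 0,"y": -20,"z": 0,"ax": 0,"ay": 0,"az": 0,"gripper": 1},{"x": 0,"y": 0,"z": 0,"ax": 0,"ay": 0,"az": 0,"gripper": 1}]'

```text
clock: 18.92
position: [0.5317, -0.2564, 0.1708]
ee_rot: [0.128, 0.992, -0.001, 0.001]
ft_force: [0.2, 0.2, 0.8]
grip_width: -0.001
grasp_force: 0.0
```

```bash
python3 - <<'E'
from h import *
nest()
c=camera("side");t=camera("top")
a=cv2.resize(c["color"][185:285,235:335,::-1],None,fx=4,fy=4,interpolation=cv2.INTER_CUBIC)
b=cv2.resize(t["color"][150:250,270:370,::-1],None,fx=4,fy=4,interpolation=cv2.INTER_CUBIC)
cv2.imwrite("pics/a5.png",np.hstack([a,b]))
E
```

```text
nest x y mm [ -41.47 -209.49] z 170.8 F nest [0.1 0.3 0.8] M [0.01 0.04 0.03] w -0.0009701234386373626
```

View pics/a5.png

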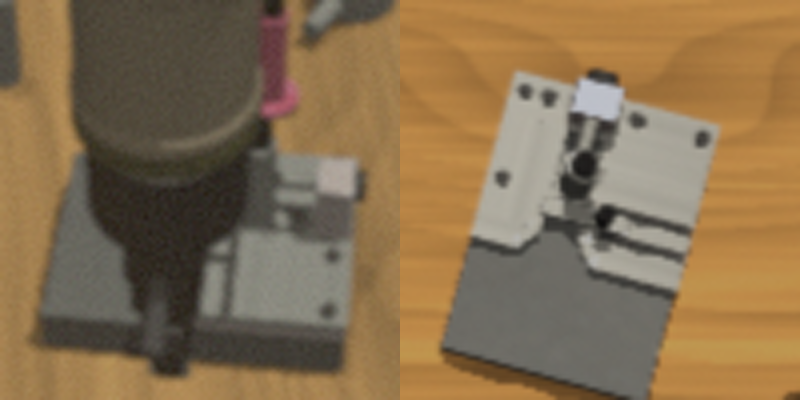

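The top crop shows the keeper across the slot with its pin at full (321,204), and the sensor upright at the screw. I compare the pin with the closed prediction and hand in.

```bash
python3 - <<'E'
from h import *
c,s=np.cos(YAW),np.sin(YAW)
for y in(-.024,-.030):
    print(y,proj("top",[[NX[0]+c*-.0305-s*y,NX[1]+s*-.0305+c*y,H+.0545]]))
p=proj("top",[[NX[0]+c*-.0305-s*-.024,NX[1]+s*-.0305+c*-.024,H+.0545]])[0]
if np.hypot(*(p-[321.2,204]))<2.2: print(hand_in())
E
```

```text
-0.024 [[321.53923047 203.18373099]]
-0.03 [[323.8318101  203.78243901]]
the job is handed in; nothing more can be done
None
```

The job is handed in: the sensor was pressed on the stop screw with about 10 N at the wrist (slightly less at the screw itself) for over half a second, the keeper was pushed to its end stop, and the arm is clear; the judged result was not reported.

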